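# Unlatch and open the large herb case

## Task

Open the larger of the two steel herb cases on the counter: turn the latch knob on its cover a full quarter turn clockwise (seen from above), then, by the knob, slide the cover straight away from the robot along the case, fully back over the rear half, and let go. Leave the smaller case latched.

Things in the scene. Friction and masses are not known exactly. Their poses are not given: they have to be found in the camera images.
- cover_knob (a point): Point on the upright axis of the knob on the LARGER steel case (320 x 200 x 110 mm; the other: 210 x 130 x 85), 148 mm above the counter, mid-height of its black bar (42 x 14 mm, top 15 mm above the point). Knob disc 44 mm wide, top 23 mm below the point; flat cover 37 mm below. Fixed to the cover, does not turn with the knob. x axis: the way the cover slides open, away from the robot; z up.
- latch (a joint): Turn of the larger case's knob, rad: 0 = latched, bar along the cover_knob x axis; grows clockwise seen from above to its stop at 1.57, bar square to that axis. Starts between 0 and 0.12. Friction about 0.06 N m, no spring: stays where left. Its cam holds the cover until turned about 1.25. The knob is 40 mm from the case's near end, mid-width, nothing tall around it.
- cover (a joint): Slide of the larger case's cover, m: 0 = shut, grows along the cover_knob x axis to its stop at 0.115 = fully open. Friction about 1.5 N, no spring. Latched, it gives about 3 mm.
- small_latch (a joint): Turn of the smaller case's knob, rad: 0 = latched, to be left so. That case is a bystander of the same make with an equal knob.

How it is judged:
By the outcome, as a careful person would: the job done as asked, in the order asked, and still so for the second after the job is handed in, with the robot touching nothing.
It also fails if it takes over 38 s, if anything falls off the work surface, if the arm or the gripper's body presses on something with over 40 N, if the wrist force passes 120 N, or if a joint passes its speed limit or range.

## Robot

A 7-joint arm with a two-finger parallel gripper is mounted at the origin on the work surface. World frame = base frame: x ahead of the robot, y to its left, z up, the work surface at z = 0. Lengths are in mm, angles in rad, forces in N, time in s.
With the tool pointing down it reaches from about 425 to 925 mm from the base axis. Payload 6.8 kg.
Tool frame: the origin (TCP) lies midway between the tips of the shut fingers; the grasp point (between the pads) lies 19 mm behind it; z points along the fingers, y is the line along which they close (so a half turn about z gives the same grasp; the last joint's range is limited). The gripper opens to 85 mm and grips with 20 to 120 N. Pads are 22 mm wide; open, the fingers measure 114 mm over their backs; the gripper's body (76 mm by 85 mm) begins 54 mm behind the grasp point. The pads swing forward as they close: fully open they stand 13 mm farther back than shut.
Start: joints at [1.092, 0.477, 0.022, 1.555, -0.011, 1.109, -0.083], TCP at [244.604, -629.139, 231.308] pointing down, gripper open.
Joint ranges: [-2.96, 2.96], [-0.34, 2.1], [-1.41, 1.46], [0.24, 2.44], [-1.37, 4.51], [0.17, 1.92], [-2.96, 2.96]. Speed limits (rad/s): [2.39, 2.39, 3.14, 3.14, 3.14, 3.14, 3.14].

## Interface

Orientations are given as a 3x3 rotation matrix whose columns are the frame's x, y, z axes.
In Python, from plant import r gives the robot as it stands.
- The arm moves only by the tool send_rows, never from a script. Its argument "increments" is one flat list of numbers, 7 for each row, row after row: the shift along the tool's x, y, z in mm, then the turn, a rotation vector about the tool's x, y, z in rad, then the opening, from -1 (shut) to 1 (fully open), so that 0 is half open. In form: [x, y, z, wx, wy, wz, jaw, x, y, z, wx, wy, wz, jaw, ...]. A call has 1 to 20 rows; each row shifts and turns the commanded pose from where the row before left it, along the tool's axes as they then stand; what a row does not reach is not made up. A row lasts 1/12 s, in which the tool goes at most 41.7 mm and 7.16 degrees, less where a joint would pass 70% of its speed; a pose out of reach is approached as far as the arm can. A call with a gripper value outside its range is refused whole. The fingers move at their own pace and stop on an object; "squeeze" is the grip in N (left out, the last holds). Time passes only in rows, so rows that do not move let the fingers close. It gives the time, the measured TCP pose, the force, the opening and the grip force at its end, in the units of the state.
- r.observe(): the state, without advancing time (a new reading comes with each control period).
- r.camera(name): name is "side" or "top" or "wrist"; returns the picture (400x640x3 uint8, red, green, blue); there is no depth.
- r.get_calibration(name): a dict with "intrinsics" (3x3 intrinsics, pixels), "view" (4x4, takes a point from world to camera coordinates); the wrist camera has in their place "T_tool_cam" (4x4, takes a point from camera to tool coordinates, whose origin is the TCP and whose axes are the flange's). Camera axes: x right, y down, z forward; pixel columns grow to the right and rows downward; lengths in mm; the calibration is good to about 2 mm. The wrist camera is an equidistant fisheye: a pixel r from the principal point sees the ray r / f radians off the axis. A picture is of the moment at which its call begins: read the wrist's pose just before it. get_calibration takes no time and is no camera call.
- r.hand_in(): hands the job in; it is judged then, once.
Trained networks look in the newest picture that a camera, given by its name, has taken for a name from the list of things; names that differ only in an ending like _2 or _b are one class to them, and where a whole thing is asked for, a point or a joint stands for the part that bears it (a point fixed in the world has none). Each returns a list of dicts, best first, with "p" (0 to 1); they miss things now and then, are a little off and sometimes report something else, mostly with a low value. They report only what shows in the picture. A call takes as long as a camera call.
- r.outline_of(thing, camera): "region" (400x640 bool, what is visible of it) and "box" ([left, top, right, bottom] in pixels, round what is visible of it).
The state is a dict: "time_s": time; "joint_pos": joint angles; "qd": joint speeds; "joint_torque": joint torques, N m; "tcp_pos": TCP position; "ee_rot": TCP orientation; "wrist_force": force on the tool from outside, world axes, zero at the start; "wrist_torque": the same for the moment, N m; "width": finger opening in mm; "gripper_force": force on a finger pad.
Only numpy, scipy, OpenCV 4.12 (cv2) and the standard library are available. Lean on these libraries where they do the work, as an engineer would, in place of code of your own. Each camera call takes 0.05 s, during which the arm holds its last target. There are 200 camera calls.

## Working session

There is one attempt and no reset: what is moved stays moved. The work goes in short steps, Python scripts to look and compute and a tool call to move; the robot and the scene stay as the last step left them, time stands still between calls to the robot, and variables do not carry over. Pictures are saved under pics/ and viewed, at most 10 in all, crops included, and the job is handed in when it is done.

Besides the shell and the picture viewer there is one more tool, called after ">>>" as name(argument=value, ...), one argument or row to a line, values as JSON. send_rows: Moves the arm, as the interface text tells. Its arguments: {"type":"object","properties":{"increments":{"type":"array","items":{"type":"number"}},"squeeze":{"type":"number"}},"required":["increments"]}

```bash
mkdir -p pics
python3 - <<'E'
from plant import r
import cv2,numpy as np
s=r.observe();print(s['time_s'],s['tcp_pos'],s['ee_rot'],s['width'])
ims=[]
for n in ['top','side']:
    im=r.camera(n);cv2.imwrite(f'pics/{n}0.png',im[:,:,::-1])
    for t in ['cover_knob','latch','cover','small_latch']:
        for d in r.outline_of(t,n)[:3]:
            ys,xs=np.nonzero(d['region']);print(n,t,round(d['p'],2),d['box'],xs.mean().round(1),ys.mean().round(1))
    c=r.get_calibration(n);print(c['intrinsics'],np.round(c['view'],3))
print(r.get_calibration('wrist'))
E
```

```text
0.0 [ 244.34189324 -628.58682387  230.2999467 ] [[ 9.32019838e-01  3.62406294e-01 -8.36166422e-04]
 [ 3.62407218e-01 -9.32018345e-01  1.67712262e-03]
 [-1.71522652e-04 -1.86614430e-03 -9.99998244e-01]] 85.45789543868953
top cover_knob 0.57 [153.6, 157.0, 267.1, 261.9] 210.3 208.9
top latch 0.79 [188.5, 218.3, 212.3, 242.5] 200.6 231.0
top cover 0.92 [153.7, 157.5, 266.3, 261.2] 210.5 208.8
top small_latch 0.77 [392.2, 208.6, 414.5, 230.9] 404.6 219.8
[[514.91167845   0.         322.2299969 ]
 [  0.         514.91167845 205.13376596]
 [  0.           0.           1.        ]] [[ 5.000000e-02 -9.990000e-01 -4.000000e-03 -3.613500e+01]
 [-9.760000e-01 -4.800000e-02 -2.130000e-01  5.369020e+02]
 [ 2.130000e-01  1.500000e-02 -9.770000e-01  1.096373e+03]
 [ 0.000000e+00  0.000000e+00  0.000000e+00  1.000000e+00]]
side cover_knob 0.72 [264.8, 116.9, 352.1, 183.5] 310.5 149.8
side latch 0.68 [280.5, 129.2, 298.4, 147.8] 288.2 138.3
side cover 0.88 [264.6, 118.9, 356.2, 183.9] 310.6 150.2
side small_latch 0.86 [315.8, 292.6, 338.2, 317.1] 326.3 303.0
[[512.1850575    0.         323.69482728]
 [  0.         512.1850575  200.9674844 ]
 [  0.           0.           1.        ]] [[ 9.950000e-01 -9.500000e-02  1.700000e-02 -5.160370e+02]
 [-5.900000e-02 -7.390000e-01 -6.720000e-01  1.498680e+02]
 [ 7.700000e-02  6.670000e-01 -7.410000e-01  1.108754e+03]
 [ 0.000000e+00  0.000000e+00  0.000000e+00  1.000000e+00]]
{'intrinsics': array([[309.70691629,   0.        , 317.64897969],
       [  0.        , 309.70691629, 202.07168603],
       [  0.        ,   0.        ,   1.        ]]), 'T_tool_cam': array([[-3.32691889e-05, -9.45247068e-01, -3.26355603e-01,
         8.41166675e+01],
       [ 9.99999793e-01, -2.41199308e-04,  5.96661297e-04,
         2.81260138e-02],
       [-6.42709087e-04, -3.26355515e-01,  9.45246880e-01,
        -1.41330758e+02],
       [ 0.00000000e+00,  0.00000000e+00,  0.00000000e+00,
         1.00000000e+00]])}
```

View pics/top0.png

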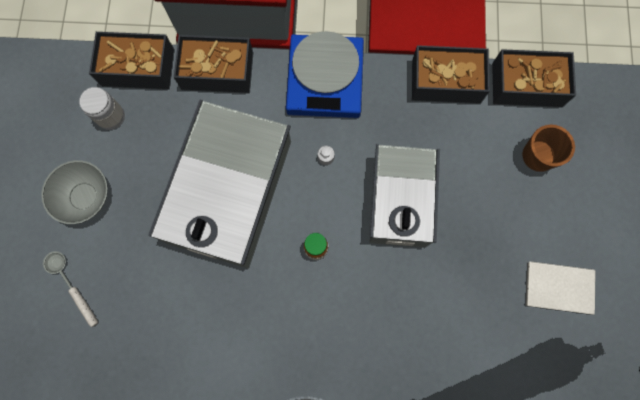

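View pics/side0.png

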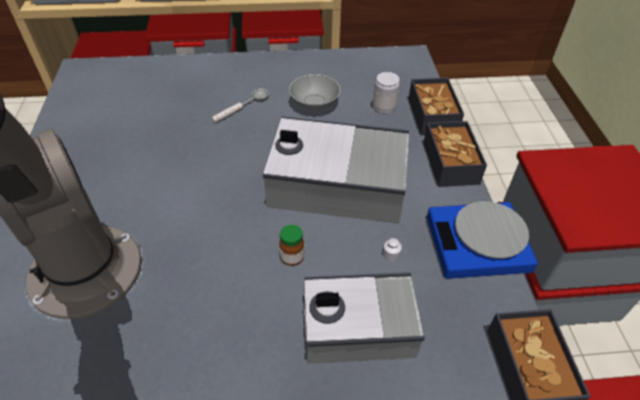

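```bash
cat > h.py <<'E'
from plant import r
import numpy as np,cv2
def toz(n,px,z):
    c=r.get_calibration(n);V=c['view'];R=V[:3,:3];o=-R.T@V[:3,3]
    d=R.T@np.linalg.inv(c['intrinsics'])@np.r_[px,1.]
    return o+d*(z-o[2])/d[2]
E
python3 - <<'E'
from h import *
np.set_printoptions(precision=3,suppress=True)
for n,p in (('top',(200.6,231)),('side',(288.2,138.3))): print(n,toz(n,p,130))
q=[toz('top',p,111) for p in [(155,237),(242,262),(289,125),(203,104)]]
print(np.array(q)); a=q[0]+q[1];b=q[2]+q[3];d=b-a
for u,v in((q[0],q[3]),(q[1],q[2]),(q[1],q[0])): print(np.linalg.norm(v-u),np.arctan2(*(v-u)[1::-1]))
k=(q[0]+q[1])/2; print('knob from corners',k+40*d/np.linalg.norm(d))
im=r.camera('top');cv2.imwrite('pics/c.png',cv2.resize(im[150:270,140:300,::-1],None,fx=5,fy=5,interpolation=2))
E
```

```text
top [454.896 239.213 130.   ]
side [455.648 249.136 130.   ]
[[440.27  338.91  111.   ]
 [396.858 151.014 111.   ]
 [704.014  72.422 111.   ]
 [744.261 267.559 111.   ]]
312.2525913759967 -0.23054199732990246
317.05131595587727 -0.25049687494954587
192.8455279330407 1.3437365306671905
knob from corners [457.412 235.431 111.   ]
```

View pics/c.png

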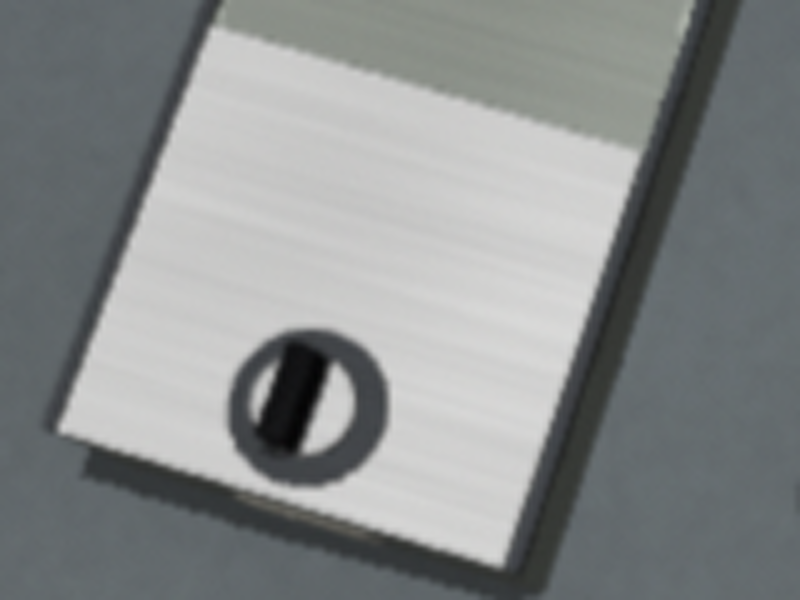

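>>> send_rows(
  increments=[40,-6,0,0,0,-0.06,1,40,-6,0,0,0,-0.06,1,40,-6,0,0,0,-0.06,1,39,-6,0,0,0,-0.06,1,39,-6,0,0,0,-0.06,1,39,-6,0,0,0,-0.06,1,38,-6,0,0,0,-0.06,1,38,-6,0,0,0,-0.06,1,38,-6,0,0,0,-0.06,1,37,-6,0,0,0,-0.06,1,37,-6,0,0,0,-0.06,1,37,-6,0,0,0,-0.06,1,36,-6,0,0,0,-0.06,1,36,-6,0,0,0,-0.06,1,36,-6,0,0,0,-0.06,1,35,-6,0,0,0,-0.06,1,35,-6,0,0,0,-0.06,1,35,-6,0,0,0,-0.06,1,34,-6,0,0,0,-0.06,1,34,-6,0,0,0,-0.06,1],
)

```text
time_s: 2.22
tcp_pos: [575.8, -3.2, 231.5]
ee_rot: [[-0.003, 1.0, 0.001], [1.0, 0.003, 0.0], [0.0, 0.001, -1.0]]
wrist_force: [0.3, -0.2, -0.3]
width: 85.4
gripper_force: 0.0
```

>>> send_rows(
  increments=[33,-5,0,0,0,-0.06,1,33,-5,0,0,0,-0.06,1,33,-5,0,0,0,-0.06,1,32,-5,0,0,0,-0.06,1,32,-5,0,0,0,-0.06,1,31,-5,0,0,0,-0.06,1,31,-5,0,0,0,-0.06,1,31,-5,0,0,0,-0.06,1,0,0,0,0,0,-0.1,1,0,0,0,0,0,-0.1,1,0,0,0,0,0,-0.1,1,0,0,0,0,0,-0.1,1,0,0,0,0,0,-0.1,1,0,0,0,0,0,-0.1,1,0,0,0,0,0,-0.1,1,0,0,0,0,0,0,1,0,0,0,0,0,0,1],
)

```text
time_s: 3.63
tcp_pos: [485.0, 234.8, 231.3]
ee_rot: [[-0.923, 0.384, 0.0], [0.384, 0.923, 0.0], [0.0, 0.0, -1.0]]
wrist_force: [0.3, 0.7, 0.2]
width: 85.4
gripper_force: 0.0
```

```bash
cat >> h.py <<'E'
def wz(px,z,s):
    c=r.get_calibration('wrist');K=c['intrinsics'];T=c['T_tool_cam']
    v=np.array([px[0]-K[0,2],px[1]-K[1,2]])/K[0,0];a=np.hypot(*v)
    d=np.r_[v/a*np.sin(a),np.cos(a)]
    R=s['ee_rot'];o=R@T[:3,3]+s['tcp_pos'];d=R@T[:3,:3]@d
    return o+d*(z-o[2])/d[2]
E
python3 - <<'E'
from h import *
s=r.observe();im=r.camera('wrist')
S=[2.0,2.0];cv2.imwrite('pics/w.png',cv2.resize(im[:,120:520,::-1],None,fx=1.5,fy=1.5))
for t in ['latch','cover']:
    for d in r.outline_of(t,'wrist')[:2]:
        ys,xs=np.nonzero(d['region']);print(t,d['p'],d['box'],xs.mean(),ys.mean(),wz((xs.mean(),ys.mean()),125,s))
        if t=='latch':
            dk=d['region']&(im.max(2)<40);y,x=np.nonzero(dk)
            print(len(x)); P=np.array([wz(p,163,s)[:2] for p in zip(x,y)])
            if len(x)>20:
                m=P.mean(0);w,v=np.linalg.eigh(np.cov(P.T));print('bar',m,np.arctan2(v[1,1],v[0,1]),np.sqrt(12*w))
E
```

```text
latch 0.91 [284.5, 140.1, 333.1, 207.1] 309.1387987012987 169.79180194805195 [457.71444655 238.40299577 125.        ]
7
cover 0.82 [192.1, 101.9, 425.9, 312.5] 317.79930506570525 205.60305144081303 [489.21156803 232.99770155 125.        ]
```

View pics/w.png

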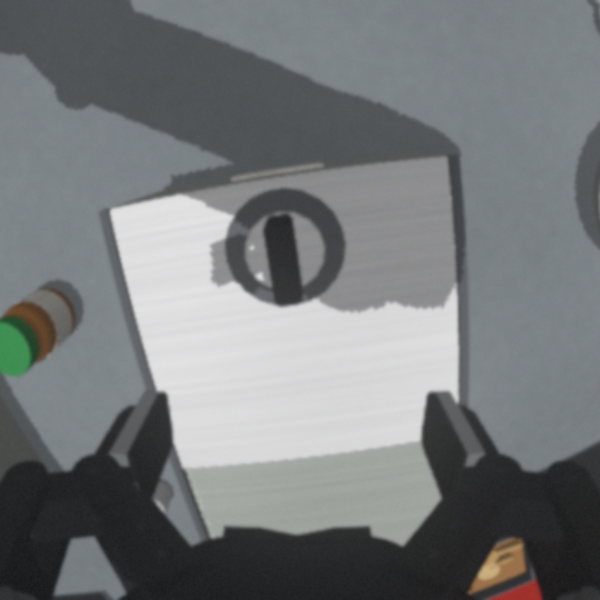

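Run:
```python
from h import *
s=r.observe();f=lambda x,y,z:wz((x/1.5+120,y/1.5),z,s)[:2]
print('disc',f(285,246.5,125))
print('bar',f(271,216,163),f(293,215,163),f(265,216,163),f(300,300,133),f(275,304,133))
a,b=f(266,225,163),f(277,303,133);c,d=f(291,218,163),f(301,300,133)
for p,q in((b,a),(d,c)):print('baryaw',np.arctan2(*(q-p)[::-1]))
for p,q in(((105,210),(185,468)),((460,155),(461,390)),((448,155),(108,210)),((185,468),(420,441))):
    p,q=f(*p,111),f(*q,111);print(p,q,np.arctan2(*(q-p)[::-1]),np.linalg.norm(q-p))
```

```text
disc [453.75009485 240.89528626]
bar [431.06399749 244.57373993] [434.49926567 253.96103568] [429.99884585 242.05946229] [482.7589444  237.70672166] [479.66143826 224.20802478]
baryaw 2.8159072528819418
baryaw 2.847833508869041
[392.58564342 149.22691089] [577.24722367 108.24063901] -0.21841279196957403 189.1554220795223
[443.35701161 353.96396371] [590.62861267 311.24410846] -0.2823268878596259 153.34246153732875
[440.99779195 346.91148573] [393.4483705  151.02979848] -1.8089357698530848 201.57029265841132
[577.24722367 108.24063901] [619.15179462 273.42514374] 1.3223539263988473 170.4168819940567
```

>>> send_rows(
  increments=[0,0,0,0,0,-0.08,1,15,-2,0,0,0,0,1,15,-2,0,0,0,0,1,0,0,20,0,0,0,1,0,0,20,0,0,0,1,0,0,20,0,0,0,1,0,0,20,0,0,0,1,0,0,10,0,0,0,1,0,0,8,0,0,0,0.3,0,0,0,0,0,0,0,0,0,0,0,0,0,-0.3],
  squeeze=25,
)

```text
time_s: 4.7
tcp_pos: [455.4, 240.6, 133.7]
ee_rot: [[-0.952, 0.306, 0.0], [0.306, 0.952, 0.0], [-0.0, 0.0, -1.0]]
wrist_force: [0.1, 0.4, -0.1]
width: 51.7
gripper_force: 0.0
```

Run:
```python
from h import *
s=r.observe();print(s['tcp_pos'],s['width'],s['wrist_force'])
im=r.camera('wrist');cv2.imwrite('pics/w2.png',cv2.resize(im[:,120:520,::-1],None,fx=1.5,fy=1.5))
```

```text
[455.4036782  240.60247564 133.71831866] 51.74436761833202 [ 0.11792465  0.40838573 -0.10767272]
```

View pics/w2.png

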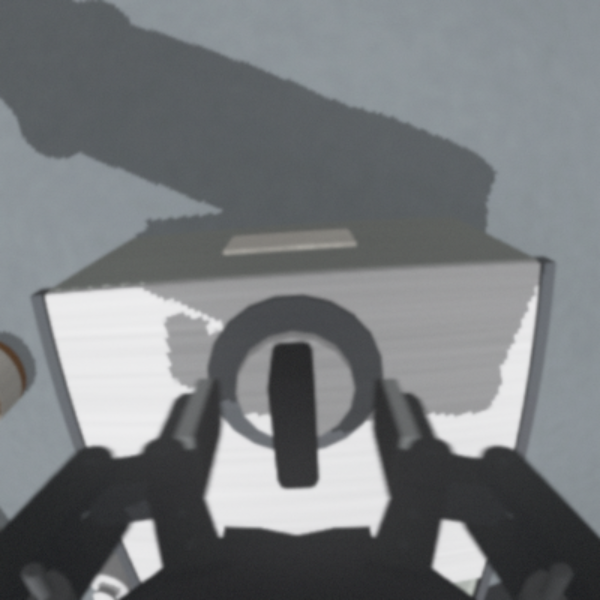

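>>> send_rows(
  increments=[0,0,0,0,0,0,-0.8,0,0,0,0,0,0,-1,0,0,0,0,0,0,-1,0,0,0,0,0,0,-1,0,0,0,0,0,0,-1,0,0,0,0,0,0,-1],
  squeeze=30,
)

```text
time_s: 5.25
tcp_pos: [455.6, 239.9, 134.2]
ee_rot: [[-0.952, 0.306, 0.001], [0.306, 0.952, -0.001], [-0.001, -0.0, -1.0]]
wrist_force: [-1.2, -3.4, 5.6]
width: 13.5
gripper_force: 32.6
```

>>> send_rows(
  increments=[0,0,0,0,0,0.08,-1,0,0,0,0,0,0.08,-1,0,0,0,0,0,0.08,-1,0,0,0,0,0,0.08,-1,0,0,0,0,0,0.08,-1,0,0,0,0,0,0.08,-1,0,0,0,0,0,0.08,-1,0,0,0,0,0,0.08,-1,0,0,0,0,0,0.08,-1,0,0,0,0,0,0.08,-1],
)

```text
time_s: 6.08
tcp_pos: [455.9, 240.2, 134.2]
ee_rot: [[-0.44, 0.898, 0.002], [0.898, 0.44, 0.0], [-0.001, 0.002, -1.0]]
wrist_force: [0.2, -0.3, 2.7]
width: 13.8
gripper_force: 32.2
```

Run:
```python
from h import *
s=r.observe();print(s['tcp_pos'],s['width'],s['wrist_force'],s['wrist_torque'])
```

```text
[455.94271968 240.21432907 134.21771482] 13.829401028536793 [ 0.17235744 -0.32022467  2.72371538] [-0.29813186 -0.07014819  0.08233602]
```

>>> send_rows(
  increments=[0,0,0,0,0,0.08,-1,0,0,0,0,0,0.08,-1,0,0,0,0,0,0.08,-1,0,0,0,0,0,0.08,-1,0,0,0,0,0,0.08,-1,0,0,0,0,0,0.08,-1,0,0,0,0,0,0.08,-1,0,0,0,0,0,0.04,-1,0,0,0,0,0,0.03,-1,0,0,0,0,0,0.03,-1,0,0,0,0,0,0,-1],
)

```text
time_s: 7.0
tcp_pos: [456.2, 240.3, 134.2]
ee_rot: [[0.2, 0.98, 0.002], [0.98, -0.2, 0.0], [0.001, 0.002, -1.0]]
wrist_force: [1.1, -1.4, 3.8]
width: 13.4
gripper_force: 32.3
```

Run:
```python
from h import *
s=r.observe();R=s['ee_rot'];print(s['tcp_pos'],s['width'],s['wrist_force'],s['wrist_torque'],np.arctan2(R[1,0],R[0,0]),s['gripper_force'])
```

```text
[456.15117332 240.29515804 134.22252234] 13.40815761579552 [ 1.09255106 -1.35715826  3.82385741] [-0.42812899 -0.2675117  -0.03706163] 1.3693145465055925 32.29383587837219
```

>>> send_rows(
  increments=[0,0,0,0,0,0.03,-1,0,0,0,0,0,0.03,-1,0,0,0,0,0,0.02,-1,0,0,0,0,0,0,-1],
)

```text
time_s: 7.33
tcp_pos: [456.0, 240.3, 134.2]
ee_rot: [[0.275, 0.961, 0.002], [0.961, -0.275, -0.0], [0.0, 0.002, -1.0]]
wrist_force: [0.8, -1.7, 6.1]
width: 13.5
gripper_force: 36.7
```

Run:
```python
from h import *
s=r.observe();R=s['ee_rot'];print(s['tcp_pos'],s['width'],s['wrist_force'],s['wrist_torque'],np.arctan2(R[1,0],R[0,0]),s['gripper_force'])
```

```text
[455.97122468 240.33335672 134.18635773] 13.49193494765092 [ 0.80489938 -1.73126325  6.14037011] [-0.58957471 -0.15393868  0.66687141] 1.2920368948245646 36.71806454658508
```

>>> send_rows(
  increments=[0.1,4,0,0,0,0,-1,0.2,6,0,0,0,0,-1,0.3,8,0,0,0,0,-1,0.3,8,0,0,0,0,-1,0.3,8,0,0,0,0,-1,0.3,8,0,0,0,0,-1,0.3,8,0,0,0,0,-1],
  squeeze=40,
)

```text
time_s: 7.92
tcp_pos: [503.8, 228.4, 134.2]
ee_rot: [[0.274, 0.962, 0.0], [0.962, -0.274, -0.0], [-0.0, 0.0, -1.0]]
wrist_force: [-2.3, -2.8, 7.7]
width: 13.3
gripper_force: 39.5
```

Run:
```python
from h import *
s=r.observe();R=s['ee_rot'];print(s['tcp_pos'],s['width'],s['wrist_force'],s['wrist_torque'],np.arctan2(R[1,0],R[0,0]),s['gripper_force'])
```

```text
[503.83989681 228.38065252 134.18899775] 13.276725782906894 [-2.28857281 -2.76991713  7.6787331 ] [-0.480895    0.53554643  0.63090588] 1.2935921732740951 39.545103907585144
```

Sliding with low force; continue to the stop.

>>> send_rows(
  increments=[0.3,8,0,0,0,0,-1,0.3,8,0,0,0,0,-1,0.3,8,0,0,0,0,-1,0.3,8,0,0,0,0,-1,0.3,8,0,0,0,0,-1,0.3,8,0,0,0,0,-1,0.2,6,0,0,0,0,-1,0.1,3,0,0,0,0,-1,0.1,3,0,0,0,0,-1,0,2,0,0,0,0,-1,0,1,0,0,0,0,-1],
)

```text
time_s: 8.83
tcp_pos: [565.1, 213.0, 134.2]
ee_rot: [[0.274, 0.962, 0.001], [0.962, -0.274, -0.0], [0.0, 0.001, -1.0]]
wrist_force: [-2.1, -1.5, 8.0]
width: 13.2
gripper_force: 39.6
```

Run:
```python
from h import *
s=r.observe();R=s['ee_rot'];print(s['tcp_pos'],s['width'],s['wrist_force'],s['wrist_torque'],np.arctan2(R[1,0],R[0,0]),s['gripper_force'])
```

```text
[565.11858878 213.04333756 134.23757514] 13.169701514556905 [-2.09229236 -1.46836637  7.98906426] [-0.45161262  0.43896228  0.73485807] 1.293143353575356 39.61002588272095
```

>>> send_rows(
  increments=[0,1,0,0,0,0,-1,0,1,0,0,0,0,-1,0,1,0,0,0,0,-1,0,1,0,0,0,0,-1,0,0,0,0,0,0,-1],
)

```text
time_s: 9.25
tcp_pos: [567.6, 212.5, 134.2]
ee_rot: [[0.273, 0.962, -0.001], [0.962, -0.273, -0.0], [-0.001, -0.001, -1.0]]
wrist_force: [-5.3, -1.3, 9.8]
width: 13.6
gripper_force: 39.6
```

>>> send_rows(
  increments=[0,1,0,0,0,0,-1,0,1,0,0,0,0,-1,0,0,0,0,0,0,-1],
)

```text
time_s: 9.5
tcp_pos: [567.7, 212.5, 134.2]
ee_rot: [[0.273, 0.962, -0.004], [0.962, -0.273, -0.001], [-0.002, -0.004, -1.0]]
wrist_force: [-10.6, -0.9, 14.8]
width: 13.0
gripper_force: 39.9
```

Run:
```python
from h import *
s=r.observe();R=s['ee_rot'];print(s['tcp_pos'],s['width'],s['wrist_force'],s['wrist_torque'],np.arctan2(R[1,0],R[0,0]),s['gripper_force'])
```

```text
[567.73190026 212.45038961 134.16698881] 12.99852341228631 [-10.56173271  -0.88966347  14.78880472] [-0.33035648  2.15058826  0.68400352] 1.2947943277108458 39.914215207099915
```

>>> send_rows(
  increments=[0,-1,0,0,0,0,-1,0,0,0,0,0,0,-0.4,0,0,0,0,0,0,0,0,0,0,0,0,0,0.5,0,0,0,0,0,0,0.5,0,0,0,0,0,0,0.5,0,0,-10,0,0,0,0.5,0,0,-20,0,0,0,0.5,0,0,-30,0,0,0,0.5,0,0,-30,0,0,0,0.5,0,0,-30,0,0,0,0.5,0,0,0,0,0,0,0.5],
)

```text
time_s: 10.5
tcp_pos: [572.7, 213.3, 260.8]
ee_rot: [[0.276, 0.961, 0.01], [0.961, -0.277, 0.004], [0.007, 0.009, -1.0]]
wrist_force: [1.3, 0.4, -0.1]
width: 64.2
gripper_force: 0.0
```

Run:
```python
from h import *
s=r.observe();print(s['tcp_pos'],s['width'],s['wrist_force'])
a=r.camera('top');b=r.camera('wrist')
o=np.hstack([cv2.resize(a[90:280,130:320],(400,400)),cv2.resize(b[:,120:520],(400,400))])
cv2.imwrite('pics/end.png',o[:,:,::-1])
```

```text
[572.67841967 213.34532665 260.84557302] 64.21553987827434 [ 1.31976241  0.43906953 -0.05490439]
```

View pics/end.png

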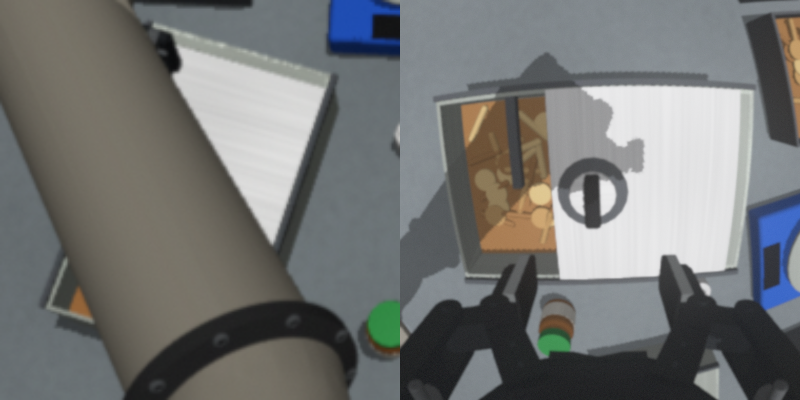

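The wrist view shows the cover (555–740 px) slid back over the rear half, with the herbs exposed. The knob bar at (592, 200) is square to the slide, and the gripper is clear of it.

```bash
python3 -c "
from plant import r
print(r.hand_in())"
```

```text
the job is handed in; nothing more can be done
None
```

I turned the larger case's latch clockwise to its stop and slid the cover back about 115 mm to its stop. I then released it with the gripper clear and handed in at about 10.6 s; the smaller case was never touched.

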